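# Sort clamping knobs by colour and send the tray past the one-way catch

## Task

Sort the two red and the two yellow clamping knobs into the tray's box of the same colour, leaving the blue knob and everything else on the bench where it is. Then, with all four inside, slide the grey tray along its lane (never lifting it out) until its side lug has passed the orange sprung catch and the catch has snapped shut behind it, and let go.

Things in the scene. Friction and masses are not known exactly. Their poses are not given: they have to be found in the camera images.
- red_knob_a: T-shaped red clamping knob, about 50 g, 34 high, standing on its steel foot (disc 26 across, 4 thick; neck 18 across). Plastic grip bar 52 long x 18 wide, from 14 to 34 above the underside. Origin: centre of the foot's underside; z up, x along the bar. One of the two to go into the red insert; lying or standing in it is all the same.
- red_knob_b: T-shaped red clamping knob, about 50 g, 34 high, standing on its steel foot (disc 26 across, 4 thick; neck 18 across). Plastic grip bar 52 long x 18 wide, from 14 to 34 above the underside. Origin: centre of the foot's underside; z up, x along the bar. One of the two to go into the red insert; lying or standing in it is all the same.
- yellow_knob_a: T-shaped yellow clamping knob, about 50 g, 34 high, standing on its steel foot (disc 26 across, 4 thick; neck 18 across). Plastic grip bar 52 long x 18 wide, from 14 to 34 above the underside. Origin: centre of the foot's underside; z up, x along the bar. One of the two to go into the yellow insert; lying or standing in it is all the same.
- yellow_knob_b: T-shaped yellow clamping knob, about 50 g, 34 high, standing on its steel foot (disc 26 across, 4 thick; neck 18 across). Plastic grip bar 52 long x 18 wide, from 14 to 34 above the underside. Origin: centre of the foot's underside; z up, x along the bar. One of the two to go into the yellow insert; lying or standing in it is all the same.
- blue_knob: T-shaped blue clamping knob, about 50 g, 34 high, standing on its steel foot (disc 26 across, 4 thick; neck 18 across). Plastic grip bar 52 long x 18 wide, from 14 to 34 above the underside. Origin: centre of the foot's underside; z up, x along the bar. Belongs to another order: leave it where it stands.
- red_insert: Loose open red plastic box that stands inside the tray: outside 90 (its x) x 120 (its y) x 40 high, walls and floor 3, inside 84 x 114. Origin at the centre of its underside, z up; axes parallel to the tray's. Which of the two stands towards the lane's end stop varies.
- yellow_insert: Loose open yellow plastic box that stands inside the tray: outside 90 (its x) x 120 (its y) x 40 high, walls and floor 3, inside 84 x 114. Origin at the centre of its underside, z up; axes parallel to the tray's. Which of the two stands towards the lane's end stop varies.
- tray: Loose open grey plastic tray in the lane, 198 (x) x 134 (y) x 36 high, walls and floor 4, about 0.4 kg, axes parallel to the lane's. Origin: centre of its underside, z up. The red and yellow inserts stand in it side by side along x, their undersides 4 above the tray's, their rims 8 above its rim.
- tray_push (a point): Middle of the outside of the tray's -x end wall, 18 above the tray's underside: where to push it towards lane +x. Nothing covers it.
- tray_lug (a point): Outer end of the steel lug, 16 long in x, that sticks out 21 from the middle of the tray's -y side, 22 to 36 above the tray's underside.
- lane: Fixed aluminium slideway for the tray. Origin: bench level, mid-width; z up; +x is the way to push the tray, roughly to the robot's left. Floor 6 thick, x = -172 to 162, open at the -x end; rails 24 above the bench, inner faces at y = +-70.5. The tray's origin starts at x = -70 to -46.
- lane_stop (a point): Middle of the face of the lane's end stop (34 high), at lane x = 154. It halts the tray with its origin at x = 55. The catch snaps shut behind the lug at about tray x = 30, so pushing right up to the stop is fine. The push takes 3 to 12 N.
- catch (a joint): Orange sprung pawl, 58 x 8 x 12 high, 28 to 40 above the bench, on the lane's -y side, turning on an upright pin at lane (-31, -104). 0 rad: at rest, slanting over the rail, tip towards +x and the tray. The passing lug pushes it out to about 0.26; then it springs back to 0 and blocks the lug's way back to -x.
- catch_tip (a point): Middle of the catch's tip, 34 above the bench; at rest at lane (20, -77).
- tape_roll: Bystander: brown tape roll lying flat, 96 across, 36 high. Origin at the centre of its underside.
- jar: Bystander: clear jar with black cap, 68 across, 90 high. Origin at the centre of its underside.
- screwdriver: Bystander: screwdriver lying on the bench. Origin under its middle.
- mug: Bystander: white mug, 80 across, 95 high. Origin at the centre of its underside.
- gauge_block: Bystander: aluminium block, 50 x 90 x 30 high. Origin at the centre of its underside.
Things that resemble listed ones, but are neither listed nor needed, are in the scene too. What is shaped like the red_knob_b but green or turquoise is not meant. There is more than one size of the yellow_insert; the one meant has the size given above.

How it is judged:
By the outcome, as a careful person would: the job done as asked, in the order asked, and still so for the second after the job is handed in, with the robot touching nothing.
It also fails if it takes over 72 s, if anything falls off the work surface, if the arm or the gripper's body presses on something with over 40 N, if the wrist force passes 120 N, or if a joint passes its speed limit or range.

## Robot

A 6-joint arm with a two-finger parallel gripper is mounted at the origin on the work surface. World frame = base frame: x ahead of the robot, y to its left, z up, the work surface at z = 0. Lengths are in mm, angles in degrees, forces in N, time in s.
With the tool pointing down it reaches from about 300 to 850 mm from the base axis. Payload 4.2 kg.
Tool frame: the origin (TCP) lies at the very end of the fingers, on their centre line; the grasp point (between the pads) lies 19 mm behind it; z points along the fingers, x is the direction in which the jaws open and shut, and the axes are right-handed (so a half turn about z gives the same grasp; the last joint's range is limited). The gripper opens to 91 mm and grips with 3 to 60 N. Pads are 32 mm wide; open, the fingers measure 118 mm over their backs; the gripper's body (76 mm by 178 mm) begins 60 mm behind the grasp point.
Start: joints at [68.64, 18.312, 89.639, -0, 72.044, -1.146], TCP at [198.681, 539.601, 213.976] pointing down, gripper open.
Joint ranges: [-177.97, 177.97], [-48.28, 115.42], [12.27, 149.76], [-77.06, 257.06], [2.81, 150.46], [-146.56, 146.56]. Speed limits (degrees/s): [147.25, 147.25, 180, 180, 180, 180].

## Interface

Orientations are given as [roll, pitch, yaw] about the fixed x, y, z axes, in that order (R = Rz(yaw) Ry(pitch) Rx(roll)).
In Python, from workcell import env gives the robot as it stands.
- The arm moves only by the tool servo_tool, never from a script. Its argument "plan" is a list of rows, each a list of 3 entries, a list of its own where there are three numbers: the turn, a rotation vector about the tool's x, y, z in degrees, then the shift along the tool's x, y, z in mm, then the finger opening in mm, from 0 to 91.2. In form: [[[ax, ay, az], [dx, dy, dz], claw], ...]. A call has exactly 10 rows; each row shifts and turns the pose as measured when the row begins, along the tool's axes as they then stand; what a row does not reach is not made up. A row lasts 1/8 s, in which the tool goes at most 62.5 mm and 10.7 degrees, less where a joint would pass 70% of its speed; a pose out of reach is approached as far as the arm can. A call with a gripper value outside its range is refused whole. The fingers move at their own pace and stop on an object; "squeeze" is the grip in N (left out, the last holds). Time passes only in rows, so rows that do not move let the fingers close, or fill a call up. It gives the time, the measured TCP pose, the force and the opening at its end, in the units of the state.
- env.state(): the state, without advancing time (a new reading comes with each control period).
- env.grab_frame(name): name is "side" or "top"; returns a dict with "pixels" (480x640x3 uint8, red, green, blue), "intrinsics" (3x3 intrinsics, pixels), "distortion" ([k1, k2, p1, p2, k3] as OpenCV has them; the pictures are not rectified), "eye" and "attitude" of the camera in the world. Camera axes: x right, y up, looking along -z (the intrinsics and any distortion apply to the point x, -y, -z); pixel columns grow to the right and rows downward; lengths in mm; the calibration is good to about 2 mm. A picture is of the moment at which its call begins. There is no depth.
- env.job_done(): hands the job in, once; it reports no verdict.
The state is a dict: "time_s": time; "qpos": joint angles; "qvel": joint speeds; "effort": joint torques, N m; "ee_pos": TCP position; "ee_rot": TCP orientation; "force": force on the tool from outside, world axes, zero at the start; "torque": the same for the moment, N m; "gripper_width": finger opening in mm.
Only numpy, scipy, OpenCV 4.12 (cv2) and the standard library are available. Lean on these libraries where they do the work, as an engineer would, in place of code of your own. Each camera call takes 0.05 s, during which the arm holds its last target.

## Working session

There is one attempt and no reset: what is moved stays moved. The work goes in short steps, Python scripts to look and compute and a tool call to move; the robot and the scene stay as the last step left them, time stands still between calls to the robot, and variables do not carry over. Pictures are saved under pics/ and viewed, and the job is handed in when it is done.

Besides the shell and the picture viewer there is one more tool, called after "Emit:" by a JSON object that holds its "method" and its "body", one argument or row to a line. servo_tool: Moves the arm, as the interface text tells. Its arguments: {"type":"object","properties":{"plan":{"type":"array"},"squeeze":{"type":"number"}},"required":["plan"]}

```bash
ls; mkdir -p pics; python3 - <<'E'
from workcell import env
import cv2,pickle
s=env.state();print(s)
for n in("top","side"):
    f=env.grab_frame(n);cv2.imwrite(f"pics/{n}0.png",f["pixels"][:,:,::-1]);pickle.dump(f,open(f"{n}0.pkl","wb"))
    print(n,f["intrinsics"],f["distortion"],f["eye"],f["attitude"])
E
```

```text
pics
{'time_s': 0.0, 'qpos': array([ 6.86440005e+01,  1.83501218e+01,  8.97066556e+01, -8.64153546e-05,
        7.20436474e+01, -1.14529002e+00]), 'qvel': array([-0.07952365,  0.00506041,  0.03661652,  0.02882779, -0.13932004,
       -0.11914716]), 'effort': array([ 1.10174960e-04, -4.12456727e+01, -2.31970328e+01,  7.28714210e-02,
        4.57057462e-02, -1.41769824e-04]), 'ee_pos': array([198.45564948, 539.12417469, 213.13382225]), 'ee_rot': array([-1.79998075e+02,  1.00406412e-01,  6.97893189e+01]), 'force': array([-0.3475382 , -0.65701916,  0.11914858]), 'torque': array([-0.00027686, -0.03383455,  0.04843466]), 'gripper_width': 91.01759229984229}
top [[462.55719087   0.         318.88738476]
 [  0.         462.55719087 241.36955927]
 [  0.           0.           1.        ]] [-0.12346546  0.          0.          0.          0.        ] [4.28085427e+02 2.31590811e-01 1.06008011e+03] [  5.12820057   2.01948727 -90.70287421]
side [[569.32948985   0.         329.28049696]
 [  0.         569.32948985 241.42550398]
 [  0.           0.           1.        ]] [-0.07707256  0.          0.          0.          0.        ] [  165.29432208 -1166.44261706   740.59313083] [ 6.02882323e+01 -2.10842687e-02 -1.56968423e+01]
```

View pics/top0.png

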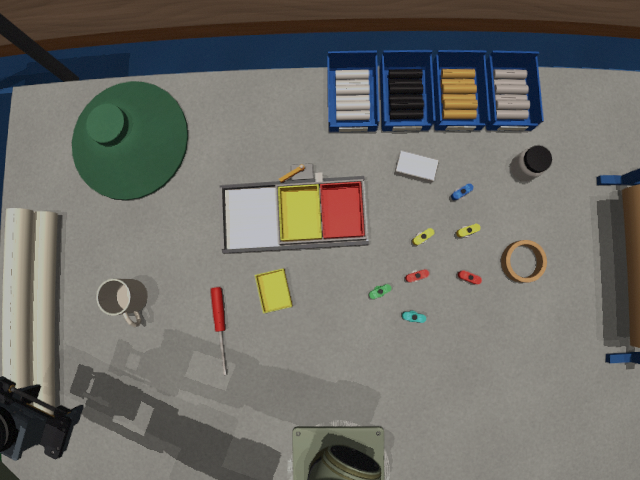

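View pics/side0.png

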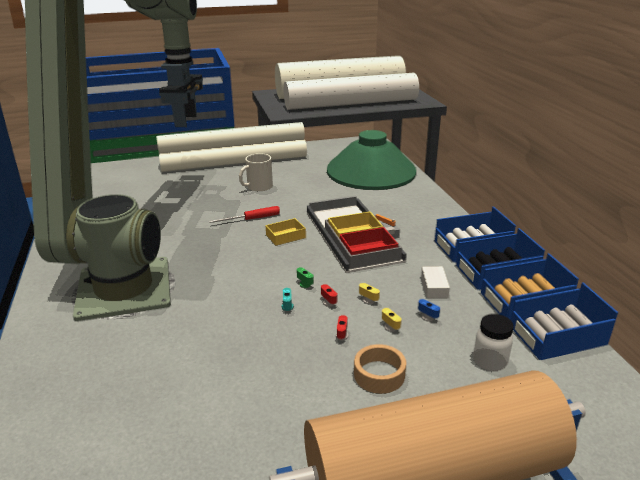

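```bash
cat > h.py <<'E'
import numpy as np,cv2,pickle
from scipy.spatial.transform import Rotation as R
def ray(f,uv):
    uv=np.asarray(uv,float).reshape(-1,1,2)
    p=cv2.undistortPoints(uv,f["intrinsics"],np.array(f["distortion"]))[:,0]
    d=np.c_[p[:,0],-p[:,1],-np.ones(len(p))]
    return R.from_euler('xyz',f["attitude"],degrees=True).apply(d)
def plane(f,uv,z):
    d=ray(f,uv);e=np.array(f["eye"]);return e+d*((z-e[2])/d[:,2])[:,None]
def proj(f,P):
    r=R.from_euler('xyz',f["attitude"],degrees=True)
    c=r.inv().apply(np.atleast_2d(P)-np.array(f["eye"]))
    c=c*[1,-1,-1]
    return cv2.projectPoints(c,np.zeros(3),np.zeros(3),f["intrinsics"],np.array(f["distortion"]))[0][:,0]
RNG={'red':[((0,120,60),(6,255,255)),((174,120,60),(180,255,255))],'yellow':[((25,120,80),(33,255,255))],'blue':[((105,140,60),(120,255,255))],
'green':[((50,120,50),(75,255,255))],'turq':[((80,120,50),(95,255,255))],'orange':[((10,150,120),(22,255,255))]}
def mask(f,c):
    hsv=cv2.cvtColor(f["pixels"],cv2.COLOR_RGB2HSV)
    m=0
    for a,b in RNG[c]: m=m|cv2.inRange(hsv,a,b)
    return m
def blobs(f,c,amin=40,amax=1e9):
    m=mask(f,c);n,l,st,ce=cv2.connectedComponentsWithStats(m)
    out=[]
    for i in range(1,n):
        if amin<st[i,4]<amax:
            cn=cv2.findContours((l==i).astype(np.uint8),cv2.RETR_EXTERNAL,cv2.CHAIN_APPROX_NONE)[0][0]
            out.append((ce[i],st[i],cn[:,0]))
    return out
E
python3 - <<'E'
from h import *
for n in("top","side"):
    f=pickle.load(open(f"{n}0.pkl","rb"))
    for c in RNG:
        for ce,st,cn in blobs(f,c):
            if st[4]>20000: continue
            W=plane(f,cn,34)[:,:2].astype(np.float32)
            r=cv2.minAreaRect(W)
            print(n,c,ce.round(1),st[4],'rect',np.round(r[0],1),np.round(r[1],1),round(r[2],1))
f=pickle.load(open("top0.pkl","rb"))
cv2.imwrite("pics/c1.png",cv2.resize(f["pixels"][140:330,200:500,::-1],None,fx=2.6,fy=2.6,interpolation=cv2.INTER_CUBIC))
E
```

```text
top red [341.9 209.6] 2269 rect [591.9 -16.6] [124.7  93.6] 2.5
top red [416.6 275.4] 159 rect [ 441.6 -180.1] [17.5 52.9] 16.0
top red [469.2 277. ] 183 rect [ 436.1 -297.8] [55.3 19.5] 67.3
top red [217.6 308.5] 471 rect [372.6 263.8] [98.1 25.4] 5.3
top yellow [299.6 213.8] 2046 rect [588.2  78.6] [123.3  92.8] 2.5
top yellow [468.4 229.9] 151 rect [ 541.5 -300.3] [17.  52.3] 17.3
top yellow [423.4 236.1] 137 rect [ 528.7 -198. ] [16.6 51.3] 32.5
top yellow [273.6 290.3] 1117 rect [412.9 138. ] [86.3 65.9] 12.1
top blue [373.2  59.4] 18909 rect [902.8 -27.6] [1504.5  238.4] 90.0
top blue [13.3 64.6] 534 rect [996.8 813.7] [ 64.6 106.6] 8.9
top blue [  3.5 130.1] 703 rect [765.4 821.5] [337.4  36.9] 6.0
top blue [610.5 179.4] 170 rect [ 656.7 -649.7] [19.1 55.6] 0.3
top blue [462.  191.3] 126 rect [ 629.3 -289.6] [16.6 51.9] 29.9
top blue [619.8 357.7] 176 rect [ 242.7 -650.4] [53.8 18.3] 86.8
top turq [413.3 316.4] 165 rect [ 352.7 -170.9] [50.8 21.9] 88.9
top orange [456.9  73.2] 163 rect [ 913.9 -297.5] [17.7 74.3] 0.1
top orange [459.3  84.6] 99 rect [ 883.8 -295.9] [ 7.6 77.9]
[... 1488 characters left out ...]
rect [ 649.4 -739.6] [23.1 19.1] 89.8
side green [122.5 147.5] 1015 rect [-29.7 880.2] [240.6 239.1] 0.6
side green [304.4 277.4] 216 rect [ 402.8 -116.1] [78.7 34. ] 77.1
side turq [286.7 299.7] 179 rect [ 347.4 -187.2] [81. 21.] 77.5
side orange [385.7 218.7] 42 rect [681.3 104.2] [15.8 69.6] 20.8
side orange [353.3 226.5] 106 rect [579.6  86. ] [96.  21.8] 0.4
side orange [283.9 229.5] 56 rect [403.2 115.9] [24.4 63.4] 87.7
side orange [541.9 281.6] 113 rect [ 912.1 -277.9] [19.4 57.8] 1.3
side orange [529.5 284.5] 155 rect [ 879.5 -278.1] [57.  28.7] 89.6
side orange [514.2 287.1] 158 rect [ 841.  -277.5] [29.8 57.6] 1.2
side orange [503.7 292.4] 124 rect [ 807.2 -295.9] [62.9 21.9] 89.5
```

View pics/c1.png

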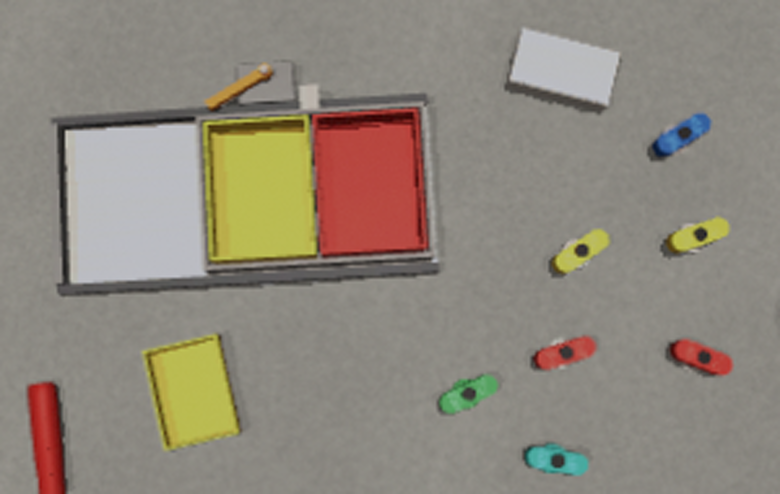

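```bash
python3 - <<'E'
from h import *
f=pickle.load(open("top0.pkl","rb"))
for c in('red','yellow'):
    for ce,st,cn in blobs(f,c,900):
        cn=cv2.convexHull(cn.reshape(-1,1,2).astype(np.int32))[:,0]
        for z in(50,40):
            r=cv2.minAreaRect(plane(f,cn,z)[:,:2].astype(np.float32)); print(c,ce.round(),z,np.round(r[0],1),np.round(r[1],1),round(r[2],1))
for z in (24,34):
  for c in('red','yellow'):
    for ce,st,cn in blobs(f,c,100,300):
        r=cv2.minAreaRect(plane(f,cn,z)[:,:2].astype(np.float32)); print(c,z,np.round(r[0],1),plane(f,ce,z).round(1))
# two-view triangulation of the dark hub / knob centroids
g=pickle.load(open("side0.pkl","rb"))
# lane corner guesses: pixels in top crop /2.6 + (200,140)
for n,p,z in[('lane BR outer',(437,270),24),('lane TR',(426,97),24),('lane BL',(60,292),24),('lane TL',(55,118),24),('lug',(309,86),42),('catch tip',(207,104),40),('pin',(266,70),40),('trayR mid',(433,185),42)]:
    uv=np.array(p)/2.6+[200,140]-0.3; print(n,uv.round(1),plane(f,uv,z).round(1))
E
```

```text
red [342. 210.] 50 [589.4 -16.3] [122.7  92.1] 2.5
red [342. 210.] 40 [591.  -16.5] [124.  93.] 2.5
yellow [300. 214.] 50 [585.7  77.4] [121.4  91.4] 2.5
yellow [300. 214.] 40 [587.3  78.2] [122.6  92.3] 2.5
yellow [274. 290.] 50 [413.2 135.8] [84.9 64.8] 12.1
yellow [274. 290.] 40 [413.  137.2] [85.8 65.5] 12.1
red 24 [ 441.7 -181.9] [[ 441.9 -181.8   24. ]]
red 24 [ 436.1 -300.7] [[ 436.1 -300.5   24. ]]
yellow 24 [ 542.6 -303.3] [[ 542.4 -302.7   24. ]]
yellow 24 [ 529.7 -199.9] [[ 529.8 -199.7   24. ]]
red 34 [ 441.6 -180.1] [[ 441.8 -180.    34. ]]
red 34 [ 436.1 -297.8] [[ 436.  -297.6   34. ]]
yellow 34 [ 541.5 -300.3] [[ 541.3 -299.7   34. ]]
yellow 34 [ 528.7 -198. ] [[ 528.8 -197.8   34. ]]
lane BR outer [367.8 243.5] [[515.  -74.1  24. ]]
lane TR [363.5 177. ] [[667.3 -68.   24. ]]
lane BL [222.8 252. ] [[500.6 254.7  24. ]]
lane TL [220.9 185.1] [[655.6 260.6  24. ]]
lug [318.5 172.8] [[674.7  33.9  42. ]]
catch tip [279.3 179.7] [[661.2 122.7  40. ]]
pin [302.  166.6] [[690.2  71.1  40. ]]
trayR mid [366.2 210.9] [[586.3 -71.   42. ]]
```

```bash
cat >> h.py <<'E'
def plan(p,yaw,tp,tyaw,n,vmax=60,wmax=10):
    """rows from pose to target; prints tool-frame increments"""
    p=np.array(p,float);tp=np.array(tp,float)
    rows=[]
    for k in range(n):
        left=n-k
        d=(tp-p)/left; L=np.linalg.norm(d)
        if L>vmax:d*=vmax/L
        w=np.clip((tyaw-yaw)/left,-wmax,wmax)
        c,s=np.cos(np.radians(yaw)),np.sin(np.radians(yaw))
        t=[c*d[0]+s*d[1], s*d[0]-c*d[1], -d[2]]
        rows.append((round(-w,1),[round(float(x)) for x in t]))
        p=p+d;yaw+=w
    for r in rows: print(r)
    print('end',p.round(1),yaw)
def cur():
    from workcell import env
    s=env.state();print('t',round(s['time_s'],2),s['ee_pos'].round(1),s['ee_rot'].round(2),'F',s['force'].round(1),'w',round(s['gripper_width'],1))
    return s['ee_pos'],s['ee_rot'][2],s
E
python3 - <<'E'
from h import *
p,y,s=cur(); plan(p,y,(441.6,-180.1,110),16,13)
E
```

```text
t 0.1 [198.5 539.2 213.2] [-1.800e+02  9.000e-02  6.978e+01] F [ 0.2 -0.6  0.4] w 91.3
(np.float64(4.1), [-45, 37, 8])
(np.float64(4.1), [-43, 40, 8])
(np.float64(4.1), [-40, 43, 8])
(np.float64(4.1), [-37, 46, 8])
(np.float64(4.1), [-33, 48, 8])
(np.float64(4.1), [-30, 50, 8])
(np.float64(4.1), [-26, 52, 8])
(np.float64(4.1), [-22, 54, 8])
(np.float64(4.1), [-18, 56, 8])
(np.float64(4.1), [-14, 57, 8])
(np.float64(4.1), [-10, 58, 8])
(np.float64(4.1), [-6, 58, 8])
(np.float64(4.1), [-1, 58, 8])
end [ 441.6 -180.1  110. ] 16.0
```

Red candidates: the knobs at top px (417,275) and (469,277) are the targets. The green (380,291) and turquoise (413,316) knobs are decoys. The yellow knobs are at (423,236) and (468,230), and the blue one at (462,191) stays.

Yellow boxes: (300,214) measures about 91×121 and stands in the tray, so it is the one meant. The one at (274,290) measures about 65×85 and is a decoy. The enlarged crop confirms all of this: the yellow insert is towards the stop, and the red insert is at the push end.

Emit:
{"method": "servo_tool", "body": {
  "plan": [
    [[0,0,4],[-45,37,4],60],
    [[0,0,4],[-43,40,4],60],
    [[0,0,4],[-40,43,4],60],
    [[0,0,4],[-37,46,4],60],
    [[0,0,4],[-33,48,4],60],
    [[0,0,4],[-30,50,4],60],
    [[0,0,4],[-26,52,4],60],
    [[0,0,4],[-22,54,4],60],
    [[0,0,4],[-18,56,4],60],
    [[0,0,4],[-14,57,4],60]
  ],
  "squeeze": 25
}}

```text
time_s: 1.35
ee_pos: [391.0, -28.4, 170.9]
ee_rot: [179.8, -0.1, 29.0]
force: [0.9, 0.3, 1.3]
gripper_width: 60.2
```

```bash
python3 - <<'E'
from h import *
p,y,s=cur(); plan(p,y,(441.6,-180.1,60),16,5)
E
```

```text
t 1.35 [391.  -28.4 170.9] [ 1.7981e+02 -7.0000e-02  2.9000e+01] F [0.9 0.3 1.3] w 60.2
(np.float64(2.6), [-6, 31, 22])
(np.float64(2.6), [-4, 32, 22])
(np.float64(2.6), [-3, 32, 22])
(np.float64(2.6), [-2, 32, 22])
(np.float64(2.6), [0, 32, 22])
end [ 441.6 -180.1   60. ] 16.0
```

Emit:
{"method": "servo_tool", "body": {
  "plan": [
    [[0,0,2.6],[-6,31,20],60],
    [[0,0,2.6],[-4,32,22],60],
    [[0,0,2.6],[-3,32,22],60],
    [[0,0,2.6],[-2,32,22],60],
    [[0,0,2.6],[0,30,20],60],
    [[0,0,0],[0,0,0],60],
    [[0,0,0],[0,0,10],60],
    [[0,0,0],[0,0,10],60],
    [[0,0,0],[0,0,0],60],
    [[0,0,0],[0,0,0],60]
  ]
}}

```text
time_s: 2.6
ee_pos: [441.0, -185.4, 40.9]
ee_rot: [179.9, -0.1, 15.3]
force: [0.8, 0.5, 0.3]
gripper_width: 60.0
```

```bash
python3 - <<'E'
from h import *
p,y,s=cur(); plan(p,y,(441.6,-180.1,6),16,3)
from workcell import env
f=env.grab_frame("side");cv2.imwrite("pics/s1.png",cv2.resize(f["pixels"][180:380,220:480,::-1],None,fx=3,fy=3))
E
```

```text
t 2.6 [ 441.  -185.4   40.9] [ 1.7992e+02 -1.4000e-01  1.5250e+01] F [0.8 0.5 0.3] w 60.0
(np.float64(-0.2), [1, -2, 12])
(np.float64(-0.2), [1, -2, 12])
(np.float64(-0.2), [1, -2, 12])
end [ 441.6 -180.1    6. ] 16.0
```

View pics/s1.png

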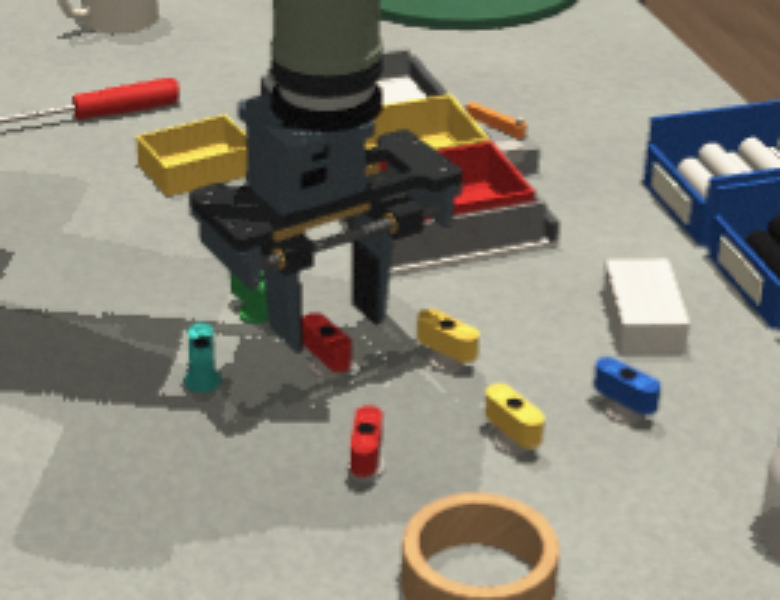

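The jaws straddle red knob a (crop px ~(325,340)). Descending and gripping.

Emit:
{"method": "servo_tool", "body": {
  "plan": [
    [[0,0,0],[1,-2,12],60],
    [[0,0,0],[0,-2,12],60],
    [[0,0,0],[0,-1,9],50],
    [[0,0,0],[0,0,0],10],
    [[0,0,0],[0,0,0],10],
    [[0,0,0],[0,0,0],10],
    [[0,0,0],[0,0,0],10],
    [[0,0,0],[0,0,-10],10],
    [[0,0,0],[0,0,-25],10],
    [[0,0,0],[0,0,-35],10]
  ],
  "squeeze": 25
}}

```text
time_s: 3.9
ee_pos: [439.2, -179.3, 77.0]
ee_rot: [-179.9, 0.0, 15.3]
force: [0.8, -1.1, -0.3]
gripper_width: 18.0
```

```bash
python3 - <<'E'
from h import *
p,y,s=cur(); plan(p,y,(561.4,-17.5,90),2.5,6)
E
```

```text
t 3.9 [ 439.2 -179.3   77. ] [-1.7993e+02  5.0000e-02  1.5250e+01] F [ 0.8 -1.1 -0.3] w 18.0
(np.float64(2.1), [27, -21, -2])
(np.float64(2.1), [26, -22, -2])
(np.float64(2.1), [25, -23, -2])
(np.float64(2.1), [24, -23, -2])
(np.float64(2.1), [23, -24, -2])
(np.float64(2.1), [22, -25, -2])
end [561.4 -17.5  90. ] 2.5
```

Emit:
{"method": "servo_tool", "body": {
  "plan": [
    [[0,0,2],[27,-21,-5],10],
    [[0,0,2],[26,-22,-4],10],
    [[0,0,2],[25,-23,-3],10],
    [[0,0,2],[24,-23,0],10],
    [[0,0,2],[22,-22,0],10],
    [[0,0,2],[14,-14,0],10],
    [[0,0,0],[0,0,0],10],
    [[0,0,0],[0,0,10],10],
    [[0,0,0],[0,0,10],10],
    [[0,0,0],[0,0,0],10]
  ]
}}

```text
time_s: 5.15
ee_pos: [556.7, -29.7, 78.0]
ee_rot: [179.8, -0.6, 2.8]
force: [0.4, -0.3, 0.4]
gripper_width: 18.2
```

```bash
python3 - <<'E'
from h import *
p,y,s=cur(); plan(p,y,(561.4,-17.5,26),2.5,4)
from workcell import env
f=env.grab_frame("side");cv2.imwrite("pics/s2.png",cv2.resize(f["pixels"][130:330,220:480,::-1],None,fx=3,fy=3))
E
```

```text
t 5.15 [556.7 -29.7  78. ] [179.77  -0.63   2.77] F [ 0.4 -0.3  0.4] w 18.2
(np.float64(0.1), [1, -3, 13])
(np.float64(0.1), [1, -3, 13])
(np.float64(0.1), [1, -3, 13])
(np.float64(0.1), [1, -3, 13])
end [561.4 -17.5  26. ] 2.5
```

View pics/s2.png

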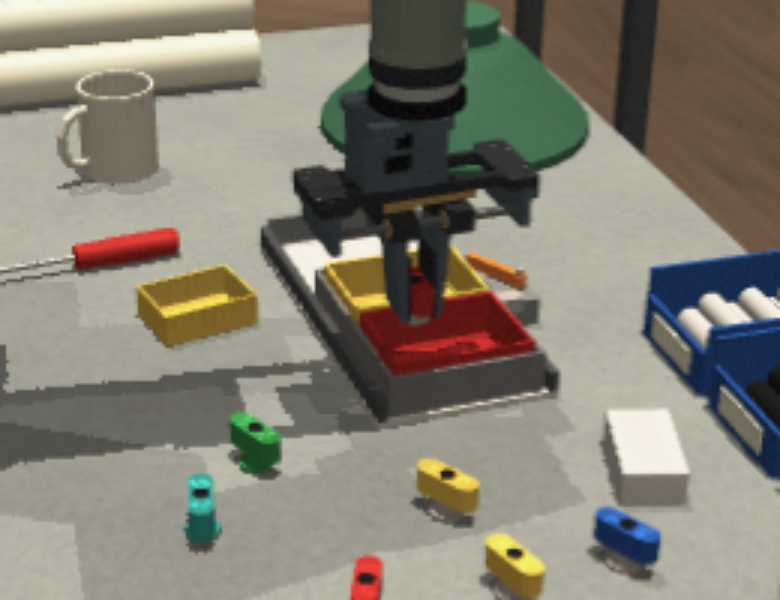

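Emit:
{"method": "servo_tool", "body": {
  "plan": [
    [[0,0,0],[3,-7,3],10],
    [[0,0,0],[2,-5,10],10],
    [[0,0,0],[0,0,15],10],
    [[0,0,0],[0,0,15],10],
    [[0,0,0],[0,0,9],10],
    [[0,0,0],[0,0,0],10],
    [[0,0,0],[0,0,0],30],
    [[0,0,0],[0,0,0],30],
    [[0,0,0],[0,0,-15],30],
    [[0,0,0],[0,0,-40],30]
  ]
}}

```text
time_s: 6.45
ee_pos: [560.2, -16.9, 77.8]
ee_rot: [179.8, -0.4, 2.7]
force: [-0.0, 1.1, 0.7]
gripper_width: 30.2
```

```bash
python3 - <<'E'
from h import *
p,y,s=cur(); plan(p,y,(436,-297.8,70),-22.7,7)
E
```

```text
t 6.45 [560.2 -16.9  77.8] [179.79  -0.38   2.74] F [-0.   1.1  0.7] w 30.2
(np.float64(3.6), [-20, 39, 1])
(np.float64(3.6), [-17, 40, 1])
(np.float64(3.6), [-15, 41, 1])
(np.float64(3.6), [-12, 42, 1])
(np.float64(3.6), [-9, 43, 1])
(np.float64(3.6), [-6, 43, 1])
(np.float64(3.6), [-4, 44, 1])
end [ 436.  -297.8   70. ] -22.7
```

Emit:
{"method": "servo_tool", "body": {
  "plan": [
    [[0,0,3.6],[-20,39,-8],50],
    [[0,0,3.6],[-17,40,0],50],
    [[0,0,3.6],[-15,41,0],50],
    [[0,0,3.6],[-12,42,0],50],
    [[0,0,3.6],[-9,43,0],50],
    [[0,0,3.6],[-6,43,5],50],
    [[0,0,3.6],[-3,36,10],50],
    [[0,0,0],[0,0,10],50],
    [[0,0,0],[0,0,10],50],
    [[0,0,0],[0,0,0],50]
  ]
}}

```text
time_s: 7.7
ee_pos: [445.1, -298.8, 67.2]
ee_rot: [-179.9, -2.3, -23.1]
force: [0.1, 1.4, -0.1]
gripper_width: 50.2
```

```bash
python3 - <<'E'
from h import *
p,y,s=cur(); plan(p,y,(436,-297.8,6),-22.7,4)
from workcell import env
f=env.grab_frame("side");cv2.imwrite("pics/s3.png",cv2.resize(f["pixels"][200:400,220:480,::-1],None,fx=3,fy=3))
E
```

```text
t 7.7 [ 445.1 -298.8   67.2] [-179.89   -2.29  -23.08] F [ 0.1  1.4 -0.1] w 50.2
(np.float64(-0.1), [-2, 1, 15])
(np.float64(-0.1), [-2, 1, 15])
(np.float64(-0.1), [-2, 1, 15])
(np.float64(-0.1), [-2, 1, 15])
end [ 436.  -297.8    6. ] -22.7
```

View pics/s3.png

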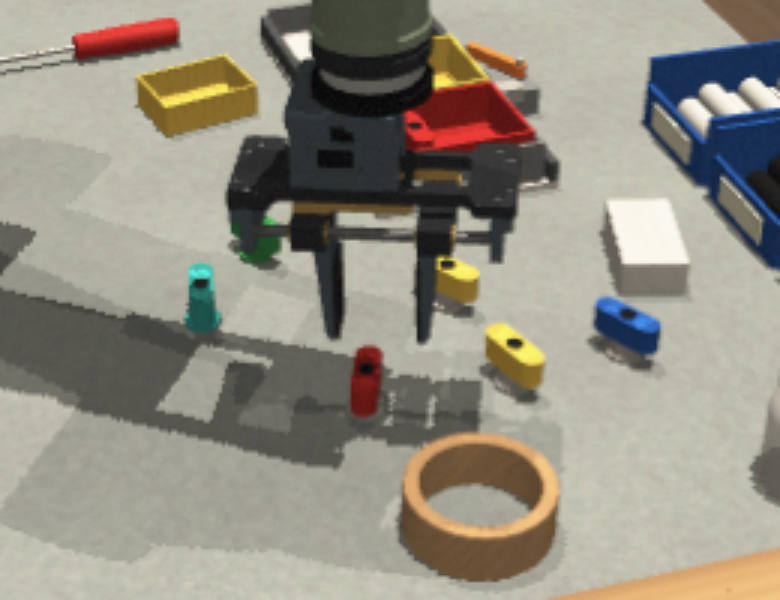

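Emit:
{"method": "servo_tool", "body": {
  "plan": [
    [[0,-2.3,0],[-8,1,14],50],
    [[0,0,0],[-1,0,16],50],
    [[0,0,0],[0,0,16],50],
    [[0,0,0],[0,0,11],50],
    [[0,0,0],[0,0,0],10],
    [[0,0,0],[0,0,0],10],
    [[0,0,0],[0,0,0],10],
    [[0,0,0],[0,0,-10],10],
    [[0,0,0],[0,0,-25],10],
    [[0,0,0],[0,0,-35],10]
  ]
}}

```text
time_s: 9.0
ee_pos: [437.4, -293.4, 79.1]
ee_rot: [-179.9, 0.5, -22.8]
force: [0.6, -0.6, -1.2]
gripper_width: 18.1
```

```bash
python3 - <<'E'
from h import *
p,y,s=cur(); plan(p,y,(617.4,-15.1,85),2.5,8)
E
```

```text
t 9.0 [ 437.4 -293.4   79.1] [-179.86    0.51  -22.75] F [ 0.6 -0.6 -1.2] w 18.1
(np.float64(-3.2), [7, -41, -1])
(np.float64(-3.2), [10, -40, -1])
(np.float64(-3.2), [12, -40, -1])
(np.float64(-3.2), [14, -39, -1])
(np.float64(-3.2), [16, -38, -1])
(np.float64(-3.2), [18, -37, -1])
(np.float64(-3.2), [20, -36, -1])
(np.float64(-3.2), [22, -35, -1])
end [617.4 -15.1  85. ] 2.5
```

Emit:
{"method": "servo_tool", "body": {
  "plan": [
    [[0,0,-3.2],[7,-41,-4],10],
    [[0,0,-3.2],[10,-40,-4],10],
    [[0,0,-3.2],[12,-40,-1],10],
    [[0,0,-3.2],[14,-39,0],10],
    [[0,0,-3.2],[16,-38,0],10],
    [[0,0,-3.2],[18,-37,0],10],
    [[0,0,-3.2],[20,-36,0],10],
    [[0,0,-3.2],[20,-30,0],10],
    [[0,0,0],[0,0,0],10],
    [[0,0,0],[0,0,0],10]
  ]
}}

```text
time_s: 10.25
ee_pos: [622.9, -14.0, 103.3]
ee_rot: [179.8, -0.7, 3.5]
force: [0.5, 0.0, -0.4]
gripper_width: 18.0
```

```bash
python3 - <<'E'
from h import *
p,y,s=cur(); plan(p,y,(617.4,-15.1,26),2.5,5)
E
```

```text
t 10.25 [622.9 -14.  103.3] [179.81  -0.74   3.51] F [ 0.5  0.  -0.4] w 18.0
(np.float64(0.2), [-1, 0, 15])
(np.float64(0.2), [-1, 0, 15])
(np.float64(0.2), [-1, 0, 15])
(np.float64(0.2), [-1, 0, 15])
(np.float64(0.2), [-1, 0, 15])
end [617.4 -15.1  26. ] 2.5
```

Emit:
{"method": "servo_tool", "body": {
  "plan": [
    [[0,-0.7,1],[-5,1,12],10],
    [[0,0,0],[-1,0,18],10],
    [[0,0,0],[0,0,18],10],
    [[0,0,0],[0,0,18],10],
    [[0,0,0],[0,0,11],10],
    [[0,0,0],[0,0,0],10],
    [[0,0,0],[0,0,0],30],
    [[0,0,0],[0,0,0],30],
    [[0,0,0],[0,0,-15],30],
    [[0,0,0],[0,0,-40],30]
  ]
}}

```text
time_s: 11.5
ee_pos: [609.8, -22.3, 77.5]
ee_rot: [179.8, 0.7, 1.7]
force: [0.9, 0.6, 0.2]
gripper_width: 29.8
```

```bash
python3 - <<'E'
from h import *
p,y,s=cur(); plan(p,y,(541.4,-300,70),17.3,7)
E
```

```text
t 11.5 [609.8 -22.3  77.5] [179.8    0.65   1.71] F [0.9 0.6 0.2] w 29.8
(np.float64(-2.2), [-11, 39, 1])
(np.float64(-2.2), [-12, 39, 1])
(np.float64(-2.2), [-14, 38, 1])
(np.float64(-2.2), [-15, 38, 1])
(np.float64(-2.2), [-17, 37, 1])
(np.float64(-2.2), [-18, 37, 1])
(np.float64(-2.2), [-20, 36, 1])
end [ 541.4 -300.    70. ] 17.3
```

Emit:
{"method": "servo_tool", "body": {
  "plan": [
    [[0,0,-2.2],[-11,39,-8],50],
    [[0,0,-2.2],[-12,39,0],50],
    [[0,0,-2.2],[-14,38,0],50],
    [[0,0,-2.2],[-15,38,0],50],
    [[0,0,-2.2],[-17,37,0],50],
    [[0,0,-2.2],[-18,37,5],50],
    [[0,0,-2.2],[-18,32,10],50],
    [[0,0,0],[0,0,0],50],
    [[0,0,0],[0,0,0],50],
    [[0,0,0],[0,0,0],50]
  ]
}}

```text
time_s: 12.75
ee_pos: [550.0, -304.0, 88.7]
ee_rot: [179.2, -0.5, 17.8]
force: [0.6, 0.7, 0.2]
gripper_width: 49.9
```

```bash
python3 - <<'E'
from h import *
p,y,s=cur(); plan(p,y,(541.4,-300,6),17.3,4)
from workcell import env
f=env.grab_frame("side");cv2.imwrite("pics/s4.png",cv2.resize(f["pixels"][200:400,240:500,::-1],None,fx=3,fy=3))
E
```

```text
t 12.75 [ 550.  -304.    88.7] [179.19  -0.52  17.79] F [0.6 0.7 0.2] w 49.9
(np.float64(0.1), [-2, -2, 21])
(np.float64(0.1), [-2, -2, 21])
(np.float64(0.1), [-2, -2, 21])
(np.float64(0.1), [-2, -2, 21])
end [ 541.4 -300.     6. ] 17.3
```

View pics/s4.png

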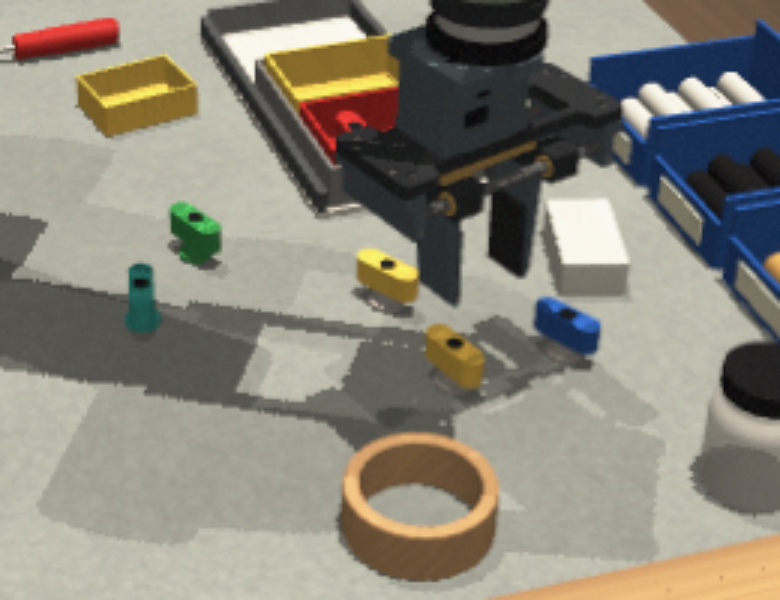

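Emit:
{"method": "servo_tool", "body": {
  "plan": [
    [[0.8,-0.5,0.5],[-6,-5,12],50],
    [[0,0,0],[-2,-2,22],50],
    [[0,0,0],[0,0,22],50],
    [[0,0,0],[0,0,18],50],
    [[0,0,0],[0,0,4],40],
    [[0,0,0],[0,0,0],10],
    [[0,0,0],[0,0,0],10],
    [[0,0,0],[0,0,0],10],
    [[0,0,0],[0,0,-10],10],
    [[0,0,0],[0,0,-25],10]
  ]
}}

```text
time_s: 14.05
ee_pos: [538.7, -294.7, 42.7]
ee_rot: [-179.7, 0.2, 17.5]
force: [0.9, -0.4, -0.6]
gripper_width: 17.4
```

```bash
python3 - <<'E'
from h import *
p,y,s=cur(); plan(p,y,(557.7,76.2,90),2.5,10)
E
```

```text
t 14.05 [ 538.7 -294.7   42.7] [-179.68    0.22   17.47] F [ 0.9 -0.4 -0.6] w 17.4
(np.float64(1.5), [13, -35, -5])
(np.float64(1.5), [12, -35, -5])
(np.float64(1.5), [11, -35, -5])
(np.float64(1.5), [10, -36, -5])
(np.float64(1.5), [9, -36, -5])
(np.float64(1.5), [8, -36, -5])
(np.float64(1.5), [7, -36, -5])
(np.float64(1.5), [6, -37, -5])
(np.float64(1.5), [5, -37, -5])
(np.float64(1.5), [4, -37, -5])
end [557.7  76.2  90. ] 2.5
```

Emit:
{"method": "servo_tool", "body": {
  "plan": [
    [[0,0,1.5],[5,-15,-28],10],
    [[0,0,1.5],[12,-37,-22],10],
    [[0,0,1.5],[12,-44,0],10],
    [[0,0,1.5],[11,-44,0],10],
    [[0,0,1.5],[10,-45,0],10],
    [[0,0,1.5],[9,-45,0],10],
    [[0,0,1.5],[8,-45,0],10],
    [[0,0,1.5],[7,-45,0],10],
    [[0,0,2],[5,-38,0],10],
    [[0,0,1],[0,0,0],10]
  ]
}}

```text
time_s: 15.3
ee_pos: [556.2, 80.9, 108.6]
ee_rot: [179.9, -1.0, 1.8]
force: [0.1, 0.5, 0.3]
gripper_width: 17.5
```

```bash
python3 - <<'E'
from h import *
p,y,s=cur(); plan(p,y,(557.7,76.2,26),2.5,5)
from workcell import env
f=env.grab_frame("side");cv2.imwrite("pics/s5.png",cv2.resize(f["pixels"][150:350,240:500,::-1],None,fx=3,fy=3))
E
```

```text
t 15.3 [556.2  80.9 108.6] [179.95  -1.05   1.77] F [0.1 0.5 0.3] w 17.5
(np.float64(-0.1), [0, 1, 17])
(np.float64(-0.1), [0, 1, 17])
(np.float64(-0.1), [0, 1, 17])
(np.float64(-0.1), [0, 1, 17])
(np.float64(-0.1), [0, 1, 17])
end [557.7  76.2  26. ] 2.5
```

View pics/s5.png

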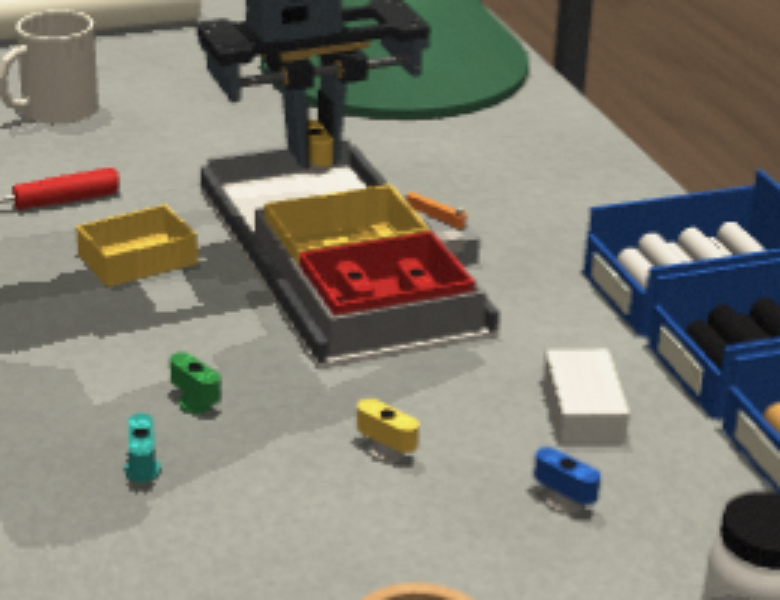

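Both red knobs stand in the red insert (crop px (353,280) and (412,275)). The yellow knob is still held. The other knobs have not been disturbed.

Emit:
{"method": "servo_tool", "body": {
  "plan": [
    [[0,-1,-0.5],[1,3,12],10],
    [[0,0,0],[0,1,20],10],
    [[0,0,0],[0,0,20],10],
    [[0,0,0],[0,0,18],10],
    [[0,0,0],[0,0,10],10],
    [[0,0,0],[0,0,0],10],
    [[0,0,0],[0,0,0],30],
    [[0,0,0],[0,0,0],30],
    [[0,0,0],[0,0,-15],30],
    [[0,0,0],[0,0,-40],30]
  ]
}}

```text
time_s: 16.6
ee_pos: [557.6, 67.0, 81.1]
ee_rot: [179.8, 0.3, 1.8]
force: [0.8, 0.5, 0.7]
gripper_width: 30.2
```

```bash
python3 - <<'E'
from h import *
p,y,s=cur(); plan(p,y,(528.8,-198,80),32.5,7)
E
```

```text
t 16.6 [557.6  67.   81.1] [179.8    0.32   1.84] F [0.8 0.5 0.7] w 30.2
(np.float64(-4.4), [-5, 38, 0])
(np.float64(-4.4), [-8, 37, 0])
(np.float64(-4.4), [-11, 36, 0])
(np.float64(-4.4), [-14, 36, 0])
(np.float64(-4.4), [-16, 34, 0])
(np.float64(-4.4), [-19, 33, 0])
(np.float64(-4.4), [-21, 31, 0])
end [ 528.8 -198.    80. ] 32.5
```

Emit:
{"method": "servo_tool", "body": {
  "plan": [
    [[0,0,-4.4],[-5,38,-8],50],
    [[0,0,-4.4],[-8,37,0],50],
    [[0,0,-4.4],[-11,36,0],50],
    [[0,0,-4.4],[-14,36,0],50],
    [[0,0,-4.4],[-16,34,0],50],
    [[0,0,-4.4],[-19,33,5],50],
    [[0,0,-4.4],[-19,28,10],50],
    [[0,0,0],[0,0,0],50],
    [[0,0,0],[0,0,0],50],
    [[0,0,0],[0,0,0],50]
  ]
}}

```text
time_s: 17.85
ee_pos: [541.2, -199.6, 94.5]
ee_rot: [178.8, -1.0, 33.9]
force: [0.5, 0.3, -0.6]
gripper_width: 49.8
```

```bash
python3 - <<'E'
from h import *
p,y,s=cur(); plan(p,y,(528.8,-198,6),32.5,4)
E
```

```text
t 17.85 [ 541.2 -199.6   94.5] [178.8   -1.    33.91] F [ 0.5  0.3 -0.6] w 49.8
(np.float64(0.4), [-2, -2, 22])
(np.float64(0.4), [-2, -2, 22])
(np.float64(0.4), [-2, -2, 22])
(np.float64(0.4), [-2, -2, 22])
end [ 528.8 -198.     6. ] 32.5
```

Emit:
{"method": "servo_tool", "body": {
  "plan": [
    [[1.2,-1,1.4],[-6,-5,12],50],
    [[0,0,0],[-3,-2,24],50],
    [[0,0,0],[0,0,24],50],
    [[0,0,0],[0,0,20],50],
    [[0,0,0],[0,0,5],40],
    [[0,0,0],[0,0,0],10],
    [[0,0,0],[0,0,0],10],
    [[0,0,0],[0,0,0],10],
    [[0,0,0],[0,0,-10],10],
    [[0,0,0],[0,0,-25],10]
  ]
}}

```text
time_s: 19.1
ee_pos: [528.5, -194.2, 41.9]
ee_rot: [-179.6, 0.3, 32.5]
force: [0.3, -0.1, -0.7]
gripper_width: 18.0
```

```bash
python3 - <<'E'
from h import *
p,y,s=cur(); plan(p,y,(613.7,78.6,100),2.5,9)
E
```

```text
t 19.1 [ 528.5 -194.2   41.9] [-179.64    0.25   32.49] F [ 0.3 -0.1 -0.7] w 18.0
(np.float64(3.3), [24, -20, -6])
(np.float64(3.3), [23, -22, -6])
(np.float64(3.3), [22, -23, -6])
(np.float64(3.3), [20, -24, -6])
(np.float64(3.3), [19, -26, -6])
(np.float64(3.3), [17, -27, -6])
(np.float64(3.3), [16, -28, -6])
(np.float64(3.3), [14, -28, -6])
(np.float64(3.3), [12, -29, -6])
end [613.7  78.6 100. ] 2.5
```

Emit:
{"method": "servo_tool", "body": {
  "plan": [
    [[0,0,3.3],[24,-20,-28],10],
    [[0,0,3.3],[23,-22,-20],10],
    [[0,0,3.3],[22,-23,0],10],
    [[0,0,3.3],[20,-24,0],10],
    [[0,0,3.3],[19,-26,0],10],
    [[0,0,3.3],[17,-27,0],10],
    [[0,0,3.3],[16,-28,0],10],
    [[0,0,3.3],[14,-28,0],10],
    [[0,0,3.3],[8,-26,0],10],
    [[0,0,0],[0,0,0],10]
  ]
}}

```text
time_s: 20.35
ee_pos: [618.3, 81.0, 105.9]
ee_rot: [-180.0, -0.8, 1.6]
force: [-0.8, -0.8, 0.1]
gripper_width: 17.8
```

```bash
python3 - <<'E'
from h import *
p,y,s=cur(); plan(p,y,(613.7,78.6,26),2.5,5)
E
```

```text
t 20.35 [618.3  81.  105.9] [-179.99   -0.76    1.64] F [-0.8 -0.8  0.1] w 17.8
(np.float64(-0.2), [-1, 0, 16])
(np.float64(-0.2), [-1, 0, 16])
(np.float64(-0.2), [-1, 0, 16])
(np.float64(-0.2), [-1, 0, 16])
(np.float64(-0.2), [-1, 0, 16])
end [613.7  78.6  26. ] 2.5
```

Emit:
{"method": "servo_tool", "body": {
  "plan": [
    [[0,-0.8,-0.5],[0,0,12],10],
    [[0,0,0],[0,0,18],10],
    [[0,0,0],[0,0,18],10],
    [[0,0,0],[0,0,18],10],
    [[0,0,0],[0,0,11],10],
    [[0,0,0],[0,0,0],10],
    [[0,0,0],[0,0,0],30],
    [[0,0,0],[0,0,0],30],
    [[0,0,0],[0,0,-15],30],
    [[0,0,0],[0,0,-40],30]
  ]
}}

```text
time_s: 21.6
ee_pos: [616.1, 74.6, 81.7]
ee_rot: [179.9, 0.5, 2.1]
force: [0.9, -0.2, 0.3]
gripper_width: 30.3
```

```bash
python3 - <<'E'
from h import *
p,y,s=cur(); plan(p,y,(588,-170,120),-87.5,9)
E
```

```text
t 21.6 [616.1  74.6  81.7] [179.88   0.47   2.08] F [ 0.9 -0.2  0.3] w 30.3
(np.float64(10.0), [-4, 27, -4])
(np.float64(10.0), [1, 27, -4])
(np.float64(10.0), [5, 27, -4])
(np.float64(10.0), [10, 26, -4])
(np.float64(10.0), [14, 23, -4])
(np.float64(10.0), [18, 21, -4])
(np.float64(10.0), [21, 17, -4])
(np.float64(10.0), [24, 13, -4])
(np.float64(10.0), [26, 9, -4])
end [ 588. -170.  120.] -87.5
```

Emit:
{"method": "servo_tool", "body": {
  "plan": [
    [[0,0,0],[-2,26,-10],20],
    [[0,0,0],[-2,30,-5],0],
    [[0,0,0],[-2,30,0],0],
    [[0,0,0],[-2,30,0],0],
    [[0,0,0],[-2,30,0],0],
    [[0,0,0],[-2,30,0],0],
    [[0,0,0],[-2,26,0],0],
    [[0,0,0],[-2,0,0],0],
    [[0,0,0],[0,0,0],0],
    [[0,0,0],[0,0,0],0]
  ]
}}

```text
time_s: 22.85
ee_pos: [616.5, -131.3, 118.2]
ee_rot: [179.7, -1.4, 2.3]
force: [-0.7, -0.6, -0.7]
gripper_width: 0.8
```

```bash
python3 - <<'E'
from h import *
p,y,s=cur(); plan(p,y,(593.5,-115,16),2.5,6)
from workcell import env
f=env.grab_frame("top");cv2.imwrite("pics/t6.png",cv2.resize(f["pixels"][140:330,200:500,::-1],None,fx=2.6,fy=2.6,interpolation=cv2.INTER_CUBIC))
f=env.grab_frame("side");cv2.imwrite("pics/s6.png",cv2.resize(f["pixels"][150:350,240:500,::-1],None,fx=3,fy=3))
E
```

```text
t 22.85 [ 616.5 -131.3  118.2] [179.73  -1.41   2.32] F [-0.7 -0.6 -0.7] w 0.8
(np.float64(-0.0), [-4, -3, 17])
(np.float64(-0.0), [-4, -3, 17])
(np.float64(-0.0), [-4, -3, 17])
(np.float64(-0.0), [-4, -3, 17])
(np.float64(-0.0), [-4, -3, 17])
(np.float64(-0.0), [-4, -3, 17])
end [ 593.5 -115.    16. ] 2.5
```

View pics/t6.png

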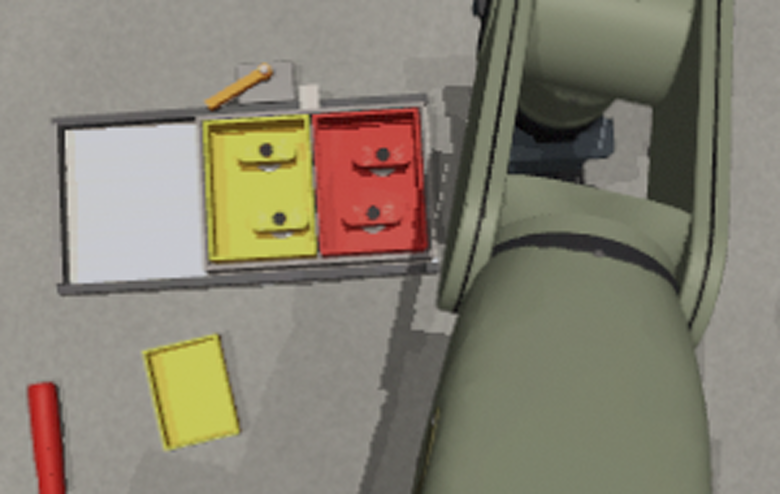

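View pics/s6.png

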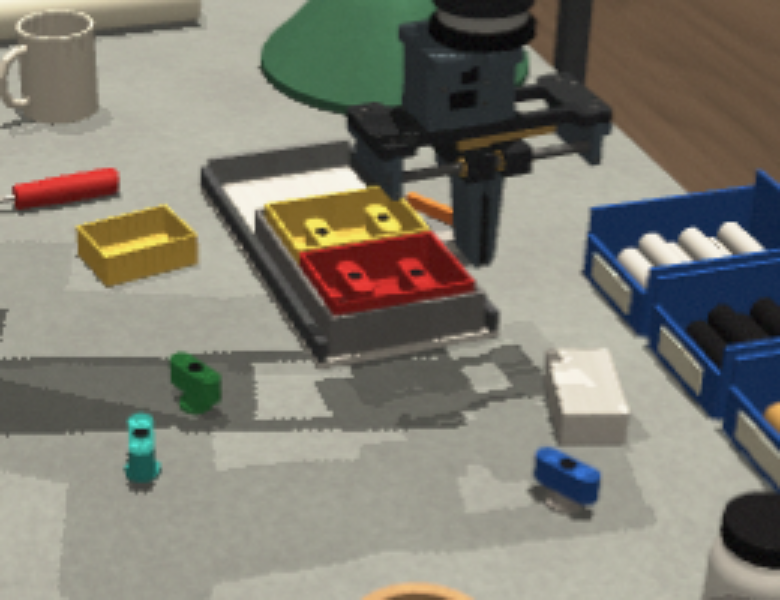

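All four knobs stand in their boxes: yellow at crop px (265,150) and (279,218), red at (382,155) and (373,213). The tray has not moved. Next I lower the closed fingers behind the tray's -x wall.

Emit:
{"method": "servo_tool", "body": {
  "plan": [
    [[0,-1.4,0],[-8,0,8],0],
    [[0,0,0],[-8,0,18],0],
    [[0,0,0],[-6,0,20],0],
    [[0,0,0],[0,0,20],0],
    [[0,0,0],[0,0,18],0],
    [[0,0,0],[0,0,6],0],
    [[0,0,0],[0,0,0],0],
    [[0,0,0],[0,0,0],0],
    [[0,0,0],[0,0,0],0],
    [[0,0,0],[0,0,0],0]
  ]
}}

```text
time_s: 24.2
ee_pos: [592.1, -129.9, 23.7]
ee_rot: [179.8, 0.4, 2.6]
force: [-0.1, -1.0, -0.1]
gripper_width: 0.3
```

```bash
python3 - <<'E'
from h import *
p,y,s=cur(); plan(p,y,(593,-92,17),2.5,4)
E
```

```text
t 24.2 [ 592.1 -129.9   23.7] [179.77   0.42   2.56] F [-0.1 -1.  -0.1] w 0.3
(np.float64(0.0), [1, -9, 2])
(np.float64(0.0), [1, -9, 2])
(np.float64(0.0), [1, -9, 2])
(np.float64(0.0), [1, -9, 2])
end [593. -92.  17.] 2.5
```

Emit:
{"method": "servo_tool", "body": {
  "plan": [
    [[0,0,0],[0.5,-10,4],0],
    [[0,0,0],[0,-10,3],0],
    [[0,0,0],[0,-10,0],0],
    [[0,0,0],[0,-8,0],0],
    [[0,0,0],[0,-8,0],0],
    [[0,0,0],[0,-8,0],0],
    [[0,0,0],[0,-8,0],0],
    [[0,0,0],[0,-8,0],0],
    [[0,0,0],[0,-8,0],0],
    [[0,0,0],[0,-8,0],0]
  ]
}}

```text
time_s: 25.45
ee_pos: [589.1, -41.2, 16.5]
ee_rot: [179.5, 0.3, 2.7]
force: [1.1, -5.6, -0.7]
gripper_width: 0.3
```

```bash
python3 - <<'E'
from h import *
p,y,s=cur()
from workcell import env
f=env.grab_frame("side");cv2.imwrite("pics/s7.png",cv2.resize(f["pixels"][150:350,240:500,::-1],None,fx=3,fy=3))
E
```

```text
t 25.45 [589.1 -41.2  16.5] [179.47   0.31   2.66] F [ 1.1 -5.6 -0.7] w 0.3
```

View pics/s7.png

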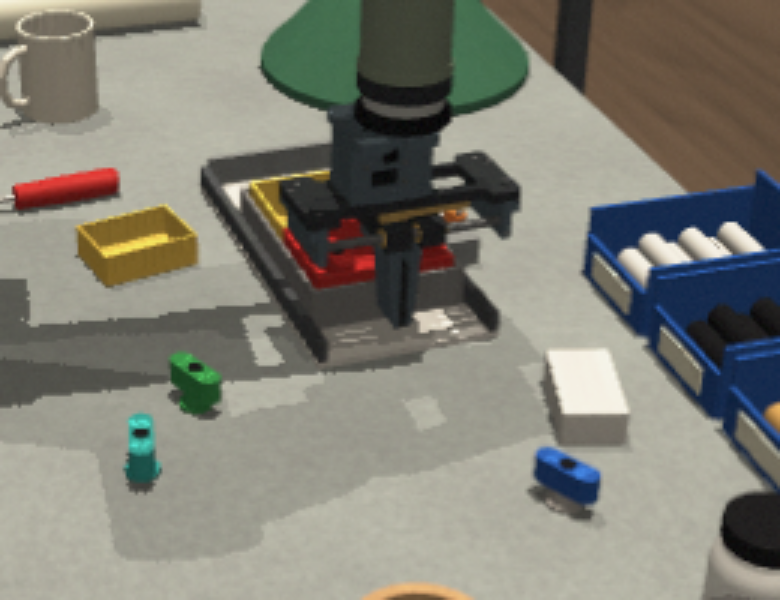

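The tray slides smoothly at about 6 N. I keep pushing.

Emit:
{"method": "servo_tool", "body": {
  "plan": [
    [[0,0,0],[0,-8,0],0],
    [[0,0,0],[0,-8,0],0],
    [[0,0,0],[0,-8,0],0],
    [[0,0,0],[0,-8,0],0],
    [[0,0,0],[0,-8,0],0],
    [[0,0,0],[0,-8,0],0],
    [[0,0,0],[0,-8,0],0],
    [[0,0,0],[0,-8,0],0],
    [[0,0,0],[0,-7,0],0],
    [[0,0,0],[0,-5,0],0]
  ]
}}

```text
time_s: 26.75
ee_pos: [581.8, 31.6, 16.7]
ee_rot: [178.8, 0.7, 2.9]
force: [0.8, -6.0, -0.1]
gripper_width: 0.1
```

```bash
python3 - <<'E'
from h import *
p,y,s=cur()
from workcell import env
for n in('side','top'):
    f=env.grab_frame(n);c=f["pixels"][150:350,240:500] if n=='side' else f["pixels"][140:330,200:460]
    cv2.imwrite(f"pics/{n}8.png",cv2.resize(c[:,:,::-1],None,fx=3,fy=3))
E
```

```text
t 26.75 [581.8  31.6  16.7] [178.85   0.73   2.86] F [ 0.8 -6.  -0.1] w 0.1
```

View pics/top8.png

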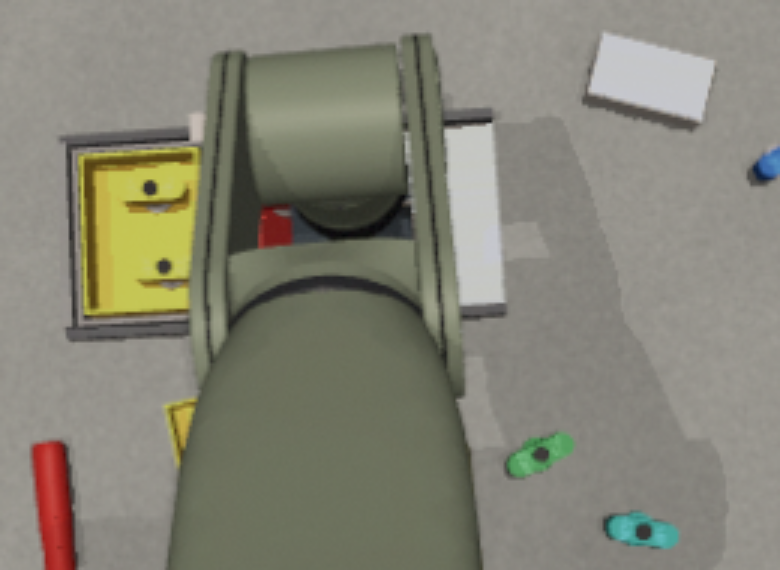

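Emit:
{"method": "servo_tool", "body": {
  "plan": [
    [[0,0,0],[0,-5,0],0],
    [[0,0,0],[0,-5,0],0],
    [[0,0,0],[0,-5,0],0],
    [[0,0,0],[0,-5,0],0],
    [[0,0,0],[0,-5,0],0],
    [[0,0,0],[0,-4,0],0],
    [[0,0,0],[0,-4,0],0],
    [[0,0,0],[0,-4,0],0],
    [[0,0,0],[0,-4,0],0],
    [[0,0,0],[0,-4,0],0]
  ]
}}

```text
time_s: 28.1
ee_pos: [581.9, 37.1, 17.9]
ee_rot: [175.1, 0.9, 4.1]
force: [2.1, -17.4, 0.8]
gripper_width: 0.4
```

The tray has stopped moving at y = 37 and the force has risen to 17 N, so it is against the end stop. I back off, lift and clear the view.

Emit:
{"method": "servo_tool", "body": {
  "plan": [
    [[0,0,0],[0,8,0],0],
    [[3,0,0],[0,12,0],0],
    [[2,0,0],[0,15,0],0],
    [[0,0,0],[0,15,0],0],
    [[0,0,0],[0,5,-15],0],
    [[0,0,0],[0,5,-30],0],
    [[0,0,0],[0,10,-40],0],
    [[0,0,0],[0,30,-40],0],
    [[0,0,0],[-10,40,-30],0],
    [[0,0,0],[-10,30,0],0]
  ]
}}

```text
time_s: 29.35
ee_pos: [576.8, -131.7, 183.5]
ee_rot: [-179.4, 0.8, 4.3]
force: [0.2, 0.4, 0.0]
gripper_width: 0.6
```

Emit:
{"method": "servo_tool", "body": {
  "plan": [
    [[0,0,0],[-10,40,0],0],
    [[0,0,0],[-10,40,0],0],
    [[0,0,0],[-10,40,0],0],
    [[0,0,0],[-10,30,0],0],
    [[0,0,0],[0,0,0],0],
    [[0,0,0],[0,0,0],0],
    [[0,0,0],[0,0,0],0],
    [[0,0,0],[0,0,0],0],
    [[0,0,0],[0,0,0],0],
    [[0,0,0],[0,0,0],0]
  ]
}}

```text
time_s: 30.6
ee_pos: [549.8, -282.6, 190.3]
ee_rot: [-179.4, 0.3, 4.6]
force: [-1.0, 0.4, -0.2]
gripper_width: 0.7
```

```bash
python3 - <<'E'
from h import *
p,y,s=cur()
from workcell import env
for n in('side','top'):
    f=env.grab_frame(n);c=f["pixels"][130:330,220:480] if n=='side' else f["pixels"][140:330,200:460]
    cv2.imwrite(f"pics/{n}9.png",cv2.resize(c[:,:,::-1],None,fx=3,fy=3,interpolation=cv2.INTER_CUBIC))
    if n=='top':
        for c in('red','yellow'):
            for ce,st,cn in blobs(f,c,900): print(c,ce.round(),np.round(cv2.minAreaRect(plane(f,cn,50)[:,:2].astype(np.float32))[0],1))
        for c in('orange','blue'):
            for ce,st,cn in blobs(f,c,50,400):
                r=cv2.minAreaRect(plane(f,cn,34)[:,:2].astype(np.float32));print(c,ce.round(1),np.round(r[0],1),np.round(r[1],1),round(r[2],1))
E
```

```text
t 30.6 [ 549.8 -282.6  190.3] [-179.39    0.26    4.57] F [-1.   0.4 -0.2] w 0.7
red [286. 214.] [580.3 106.7]
yellow [245. 218.] [576.9 200.3]
yellow [274. 290.] [413.2 135.8]
orange [457.6  75.1] [ 907.6 -297.4] [ 5.1 74.1] 0.2
orange [457.6  89.8] [ 873.8 -293.9] [76.1 20.8] 84.9
orange [460.  106.2] [ 830.7 -297.1] [73.2  4.9] 90.0
orange [459.9 116.1] [ 806.3 -293.3] [73.   4.9] 89.9
orange [290.1 174. ] [676.5  97. ] [ 7.9 60. ] 29.5
blue [461.4 191.7] [ 628.7 -288.6] [16.6 54.3] 29.9
blue [619.9 357.6] [ 243.7 -649.5] [19.3 56.5] 0.0
```

View pics/top9.png

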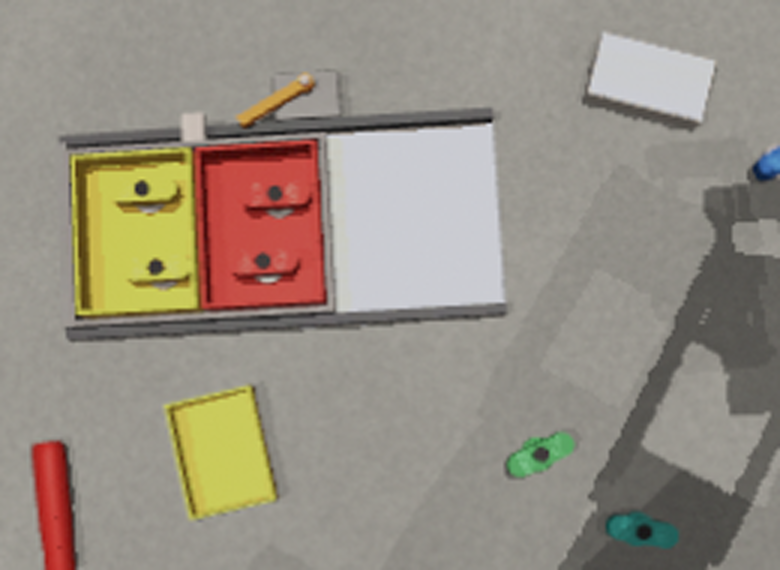

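View pics/side9.png

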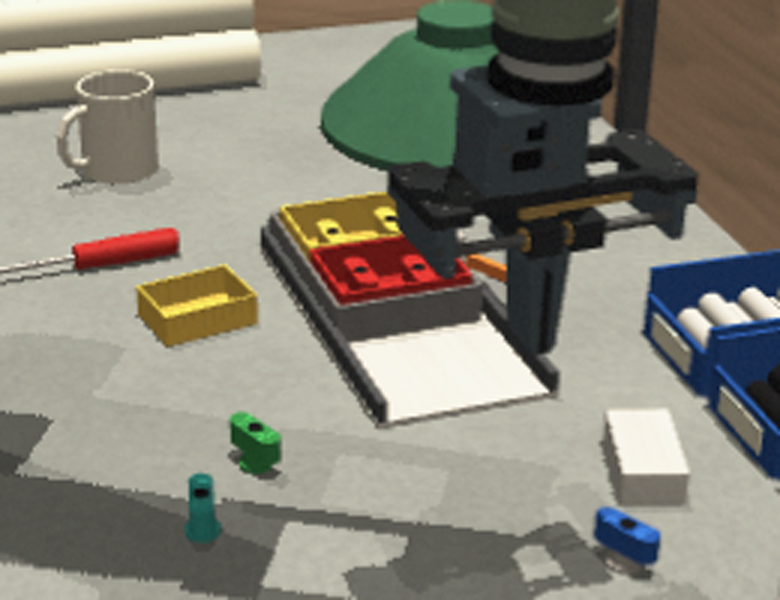

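The lug (crop px (193,127)) has passed the catch tip (242,122). The catch is back at its rest angle, 29.5° against 30.4° before the push. The tray has moved about 123 mm, which puts it at the stop, and all four knobs stand in their boxes.

```bash
python3 - <<'E'
from workcell import env
print(env.job_done())
E
```

```text
the job is handed in; nothing more can be done
None
```

The job is done and handed in at about 31 s of the 72 s allowed. I put both red knobs in the red insert and both yellow knobs in the 90×120 yellow insert. I then pushed the tray along its lane to the end stop with closed fingers and backed the arm off.

**Last checks, top and side pictures before hand-in:**
- **Knobs:** all four stand upright in the box of their own colour.
- **Tray:** it moved about 123 mm, which puts it at the stop. The push took about 6 N, rising to 17 N at the stop.
- **Catch:** the lug is past the catch tip, and the catch is back at its rest angle (29.5° against 30.4° before, within measuring error).
- **Everything else:** the blue knob measured within about 1 mm of its start. The green and turquoise knobs, the small yellow box and the gauge block looked unmoved in the pictures.
- **Not checked at the end:** I did not measure or look again at the jar and tape roll, which lay outside the final crops. The arm did not touch them.

No check failed. The tool drifted up to about 10 mm sideways while settling before some releases, which the room in the boxes absorbed.

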